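# Check a rubber mount with the dial gauge and sort it

### The job

Test the rubber mount that stands on the aluminium test plate: take the dial gauge from its stand, set it upright and centred on the mount, press it down with about 15 N (never over 25 N) so that its pin pushes into the rubber and its foot lies flush on the steel rim, and hold it so for about a second. Stand the gauge back upright in its stand and read its hand, which stays where the press left it: if it has passed the long mark the rubber is sound, so lay the mount flat in the rectangular wooden tray; if it has stopped short of the mark the rubber has perished, so lay the mount flat in the round steel dish. Never ram the pin against anything hard, and leave the other mount on its board and the things lying about where they are.

Things in the scene. Friction and masses are not known exactly. Their poses are not given: they have to be found in the camera images.
- gauge: dial gauge, 88 mm high, 270 g: black square barrel 36 x 36 mm from 26 to 84 mm above the foot's underside, gripped across two opposite flats; below it a round aluminium foot 32 mm across, 26 mm long; on top a white dial 32 mm across, facing up; a sprung steel pin under the foot. Origin at the centre of the foot's flat underside, z up through the dial, x and y square to the flats
- gauge_grip (a point): point on the gauge's axis in the middle of the barrel, 60 mm above the foot's underside: where to grip
- gauge_tip (a point): tip of the gauge's steel pin, 5 mm thick: 8 mm below the foot's underside when nothing presses it. It springs back into the foot at 1.2 N per mm. On a mount the pin takes at most about 7.5 N by the time the foot meets the steel rim; any further push goes through the foot into the rim, which does not give
- gauge_hand (a joint): dial hand, rad, clockwise seen from above, 0 at the start (along the gauge's +x). Dragged 0.59 rad per mm that the pin is pushed into the foot; stays at the furthest reading. A tick each mm, the long mark at 4 mm = 2.36 rad, the end at 8 mm. With the foot flush a perished mount reads about 1.8 mm (1.1 rad), a sound one 5.5 mm (3.3 rad); only something hard gives over 7 mm
- gauge_stand: fixed grey block 64 x 64 mm, 32 mm high, in which the gauge stands: a square pocket 42 x 42 mm in its top, 20 mm deep, with a hole 16 mm wide in the pocket's floor that leaves the pin free. Origin at the centre of the underside
- stand_seat (a point): centre of the pocket's floor, 12 mm above the table: the foot's underside rests here
- test_plate: fixed aluminium plate 84 x 84 mm, 6 mm thick, with four small screws: the mount on it is the one to test. Mind the big blue case, 257 mm high, that stands behind it and to the left (from about x 0.53 m on, left of about y 0.02 m): keep clear of its corner. Origin at the centre of its underside
- wait_board: fixed thin plywood square 70 x 70 mm, 6 mm thick: the other mount waits on it. Origin at the centre of its underside
- mount_a: one of two mounts that look the same: steel sleeve 56 mm across, 30 mm high, 140 to 290 g, in its 27 mm bore a rubber plug level with the rim. The plug gives like a spring: about 0.4 N per mm if perished, 3.6 if sound. Origin at the centre of the underside, z up. One mount stands on the test plate, the other on the waiting board; which is where and which is perished is unknown.
- mount_b: one of two mounts that look the same: steel sleeve 56 mm across, 30 mm high, 140 to 290 g, in its 27 mm bore a rubber plug level with the rim. The plug gives like a spring: about 0.4 N per mm if perished, 3.6 if sound. Origin at the centre of the underside, z up. One mount stands on the test plate, the other on the waiting board; which is where and which is perished is unknown.
- mount_a_top (a point): centre of mount_a's top, level with the rim, 30 mm above its underside
- mount_b_top (a point): centre of mount_b's top, level with the rim, 30 mm above its underside
- keep_tray: fixed rectangular plywood tray 120 x 140 mm outside (x, y), walls 5 mm thick and 14 mm high, floor 5 mm thick, for sound mounts. Origin at the centre of its underside
- scrap_dish: fixed round steel dish 130 mm across, wall 3 mm thick and 14 mm high, floor 5 mm thick, for perished mounts; the tray and the dish may change places. Origin at the centre of its underside
- cleaner: loose black tip-cleaner pot full of brass wool, 65 mm across and 43 mm high, behind the test plate; leave alone. Origin at the centre of its underside
- tin: loose flat round tin, 54 mm across and 17 mm high, beyond the tray and the dish; leave alone. Origin at the centre of its underside
- glue: loose white glue bottle with a blue spout, 29 mm across and 92 mm high, behind the gauge stand; leave alone. Origin at the centre of its underside
Things that resemble listed ones, but are neither listed nor needed, are in the scene too. What is shaped like the mount_b but purple is not meant.

How it is judged:
By the outcome, as a careful person would: the job done as asked, in the order asked, and still so for the second after the job is handed in, with the robot touching nothing.
It also fails if it takes over 70 s, if anything falls off the work surface, if the arm or the gripper's body presses on something with over 40 N, if the wrist force passes 120 N, or if a joint passes its speed limit or range.

### The arm

A 6-joint arm with a two-finger parallel gripper is mounted at the origin on a cart in front of the work surface, level with it; the furniture and walls round the work are solid. World frame = base frame: x ahead of the robot, y to its left, z up, the work surface at z = 0. Lengths are in m, angles in rad, forces in N, time in s.
With the tool pointing down it reaches from about 0.35 to 0.975 m from the base axis. Payload 4.9 kg.
Tool frame: the origin (TCP) lies midway between the tips of the shut fingers; the grasp point (between the pads) lies 19 mm behind it; z points along the fingers, y is the line along which they close (so a half turn about z gives the same grasp; the last joint's range is limited). The gripper opens to 85 mm and grips with 20 to 120 N. Pads are 22 mm wide; open, the fingers measure 114 mm over their backs; the gripper's body (76 mm by 85 mm) begins 54 mm behind the grasp point. The pads swing forward as they close: fully open they stand 13 mm farther back than shut.
Start: joints at [0.992, 0.053, 1.613, -0, 1.476, -0.119], TCP at [0.277, 0.56, 0.231] pointing down, gripper open.
Joint ranges: [-3.01, 3.01], [-1.01, 2.22], [0.06, 2.58], [-1.02, 4.17], [0.09, 2.62], [-3.14, 3.14]. Speed limits (rad/s): [2.57, 2.57, 3.14, 3.14, 3.14, 3.14].

### API

Orientations are given as a rotation vector (axis times angle).
In Python, from station import ctrl gives the robot as it stands. The module is installed in compiled form; this text tells all that it offers.
- The arm moves only by the shell command python3 -m handwheel 'ROWS' [OPENING] [FORCE]. ROWS is JSON, a list of rows, each a list of 2 entries, a list of its own where there are three numbers: the shift along the tool's x, y, z in cm, then the turn, a rotation vector about the tool's x, y, z in rad. In form: [[[tx, ty, tz], [ax, ay, az]], ...]. A call has 1 to 5 rows; each row is the pose to reach, as a shift and turn from the pose commanded when the call began, along the tool's axes at that moment; what a row does not reach only later rows make up. A row lasts 1/8 s, in which the tool goes at most 62.5 mm and 10.7 degrees, less where a joint would pass 70% of its speed; a pose out of reach is approached as far as the arm can. A call with a gripper value outside its range is refused whole. OPENING is the gripper's target within -1 to 1 (shut at 1, half-way at 0, fully open at -1), set as the call begins (- or left out, the last holds). The fingers move at their own pace and stop on an object; FORCE is the grip in N (left out, the last holds). Time passes only in rows, so rows that repeat a pose let the fingers close. It gives the time, the measured TCP pose, the force, the opening and the grip force at its end, in the units of the state.
- ctrl.get_obs(): the state, without advancing time (a new reading comes with each control period).
- ctrl.get_image(name): name is "side" or "top"; returns the picture (400x640x3 uint8, blue, green, red); there is no depth.
- ctrl.calibration(name): a dict with "fx", "fy", "cx", "cy" (pixels), "R" (3x3) and "t" (3): a world point X has camera coordinates R X + t. Camera axes: x right, y down, z forward; pixel columns grow to the right and rows downward; lengths in m; the calibration is good to about 2 mm. A picture is of the moment at which its call begins. calibration takes no time and is no camera call.
- ctrl.finish_job(): hands the job in; it is judged then, once.
Trained networks look in the newest picture that a camera, given by its name, has taken for a name from the list of things; names that differ only in an ending like _2 or _b are one class to them, and where a whole thing is asked for, a point or a joint stands for the part that bears it (a point fixed in the world has none). Each returns a list of dicts, best first, with "score" (0 to 1); they miss things now and then, are a little off and sometimes report something else, mostly with a low value. They report only what shows in the picture. A call takes as long as a camera call. They do not tell look-alikes from the thing itself.
- ctrl.look_for(camera, query): "position" ([column, row] in pixels, amid what is visible of it).
- ctrl.landmark_of(camera, query): "position" ([column, row] in pixels: a listed point, or the origin of a listed thing).
The state is a dict: "t": time; "q": joint angles; "dq": joint speeds; "effort": joint torques, N m; "tool_pos": TCP position; "tool_rot": TCP orientation; "contact_force": force on the tool from outside, world axes, zero at the start; "wrist_torque": the same for the moment, N m; "opening": finger opening in m; "grip_force": force on a finger pad.
Only numpy, scipy, OpenCV 4.12 (cv2) and the standard library are available. Lean on these libraries where they do the work, as an engineer would, in place of code of your own. Each camera call takes 0.05 s, during which the arm holds its last target. There are 200 camera calls.

## Working session

There is one attempt and no reset: what is moved stays moved. The work goes in short steps, Python scripts to look and compute and a shell command to move; the robot and the scene stay as the last step left them, time stands still between calls to the robot, and variables do not carry over. Pictures are saved under pics/ and viewed, at most 10 in all, crops included, and the job is handed in when it is done.

```bash
mkdir -p pics; cat > h.py <<'E'
import numpy as np, cv2
from station import ctrl
from scipy.spatial.transform import Rotation as Ro
def ray(cam,p):
    c=ctrl.calibration(cam); R=np.array(c["R"]); t=np.array(c["t"])
    d=R.T@np.array([(p[0]-c["cx"])/c["fx"],(p[1]-c["cy"])/c["fy"],1]); return -R.T@t,d
def at_z(cam,p,z):
    o,d=ray(cam,p); return o+d*(z-o[2])/d[2]
def proj(cam,X):
    c=ctrl.calibration(cam); v=np.array(c["R"])@X+np.array(c["t"]); return np.array([c["fx"]*v[0]/v[2]+c["cx"],c["fy"]*v[1]/v[2]+c["cy"]])
def tool(X):  # world target TCP -> shift in tool axes, cm
    o=ctrl.get_obs(); return Ro.from_rotvec(o["tool_rot"]).inv().apply(np.array(X)-o["tool_pos"])*100
E
python3 - <<'E'
from h import *
for c in("top","side"):
    im=ctrl.get_image(c); cv2.imwrite(f"pics/{c}0.png",im)
    k=ctrl.calibration(c); print(c,k["fx"],-np.array(k["R"]).T@k["t"])
    for q,z in [("gauge",.09),("gauge_grip",.072),("gauge_stand",0),("stand_seat",.012),("test_plate",0),("wait_board",0),("mount_a_top",.036),("keep_tray",0),("scrap_dish",0)]:
        print(q,[(round(r["score"],2),np.round(r["position"]).tolist(),np.round(at_z(c,r["position"],z)[:2],3).tolist()) for r in ctrl.landmark_of(c,q)[:4]])
o=ctrl.get_obs();print(o["t"],o["tool_pos"],o["tool_rot"],Ro.from_rotvec(o["tool_rot"]).as_matrix().round(3))
E
```

```text
top 460.3855322523224 [0.33526043 0.0318387  1.35595579]
gauge [(0.7, [401.0, 188.0], [0.612, -0.197])]
gauge_grip [(0.51, [405.0, 182.0], [0.634, -0.212])]
gauge_stand [(0.79, [400.0, 188.0], [0.63, -0.21])]
stand_seat [(0.82, [400.0, 193.0], [0.612, -0.207])]
test_plate [(0.97, [330.0, 250.0], [0.439, -0.002]), (0.62, [447.0, 208.0], [0.572, -0.351])]
wait_board [(0.68, [448.0, 213.0], [0.557, -0.353])]
mount_a_top [(0.76, [451.0, 210.0], [0.562, -0.352])]
keep_tray [(0.64, [275.0, 255.0], [0.419, 0.157])]
scrap_dish [(0.98, [212.0, 255.0], [0.416, 0.342])]
side 519.6874424927084 [ 0.54132945 -1.08186552  0.99453666]
gauge [(0.89, [343.0, 282.0], [0.625, -0.279])]
gauge_grip [(0.92, [345.0, 265.0], [0.635, -0.211])]
gauge_stand [(0.74, [341.0, 285.0], [0.626, -0.211]), (0.73, [389.0, 242.0], [0.771, -0.062]), (0.41, [340.0, 282.0], [0.625, -0.199]), (0.3, [319.0, 336.0], [0.563, -0.359])]
stand_seat [(0.74, [310.0, 240.0], [0.554, -0.054]), (0.57, [340.0, 280.0], [0.623, -0.202]), (0.38, [344.0, 262.0], [0.638, -0.144])]
test_plate [(0.58, [263.0, 230.0], [0.422, 0.009])]
wait_board [(0.7, [315.0, 336.0], [0.554, -0.358]), (0.63, [309.0, 240.0], [0.553, -0.042])]
mount_a_top [(0.82, [316.0, 325.0], [0.558, -0.356])]
keep_tray [(0.75, [264.0, 192.0], [0.419, 0.178])]
scrap_dish [(0.84, [263.0, 162.0], [0.413, 0.343])]
1.0 [0.27734468 0.56007938 0.23130829] [7.15862541e-01 3.05893416e+00 5.31029484e-05] [[-0.896  0.444  0.   ]
 [ 0.444  0.896  0.   ]
 [-0.     0.    -1.   ]]
```

View pics/top0.png

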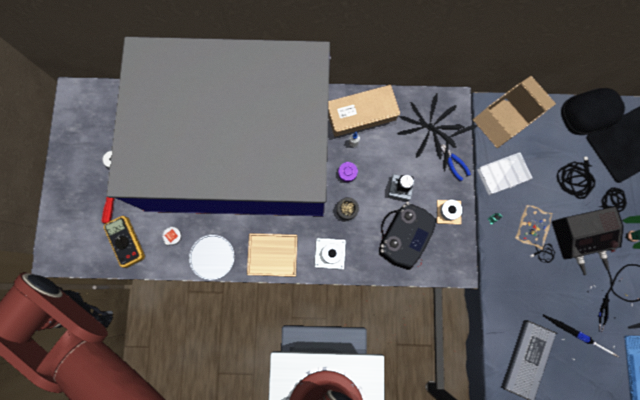

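View pics/side0.png

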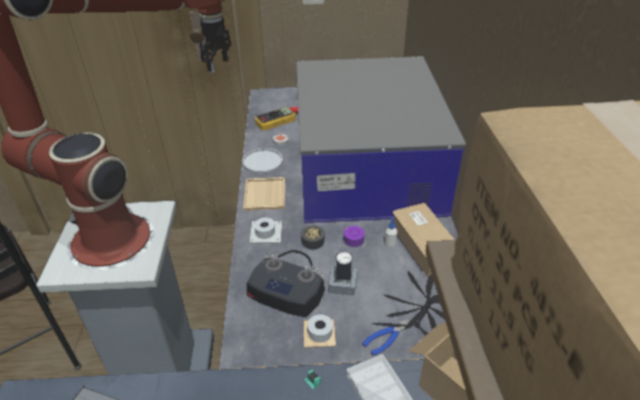

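The top view shows the gauge in its stand near (401,188), the mount under test near (331,252) and the waiting mount near (450,210). The tray is near (272,255) and the dish near (212,257). A big controller sits in front of the stand, near (407,237). Next I'll zoom in on the details.

```bash
python3 - <<'E'
from h import *
t=cv2.imread("pics/top0.png"); s=cv2.imread("pics/side0.png")
def cr(im,c,r,h=30): return cv2.resize(im[r-h:r+h,c-h:c+h],(390,290) if 0 else (300,300),interpolation=cv2.INTER_CUBIC)
cv2.imwrite("pics/crops.png",np.vstack([np.hstack([cr(t,401,188),cr(t,331,252)]),np.hstack([cr(s,343,272),cr(s,265,229)])]))
E
```

```text
(no output)
```

View pics/crops.png

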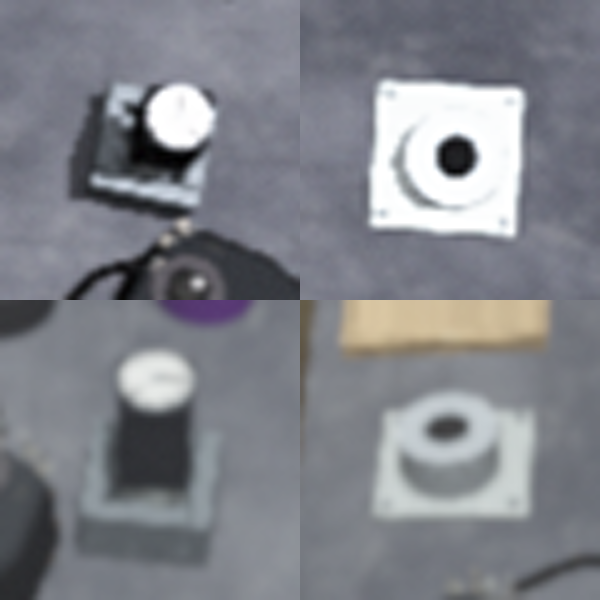

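```bash
cat >> h.py <<'E'
def tri(ps):
    A=[];b=[]
    for c,p in ps.items():
        o,d=ray(c,p); d=d/np.linalg.norm(d); P=np.eye(3)-np.outer(d,d); A.append(P); b.append(P@o)
    return np.linalg.lstsq(np.vstack(A),np.hstack(b),rcond=None)[0]
def rows(wps):  # (x,y,z,yaw of tool y, deg): tool pointing down
    o=ctrl.get_obs(); R0=Ro.from_rotvec(o["tool_rot"])
    for x,y,z,a in wps:
        c,s=np.cos(np.radians(a)),np.sin(np.radians(a))
        R=Ro.from_matrix(np.array([[-s,c,0],[c,s,0],[0,0,-1]]).dot(np.diag([1,1,1])))
        t=R0.inv().apply(np.array([x,y,z])-o["tool_pos"])*100
        print([t.round(2).tolist(),(R0.inv()*R).as_rotvec().round(3).tolist()])
E
python3 - <<'E'
from h import *
t=cv2.imread("pics/top0.png"); s=cv2.imread("pics/side0.png")
def cen(im,c,r,h,f):
    g=cv2.cvtColor(im[r-h:r+h+1,c-h:c+h+1],cv2.COLOR_BGR2GRAY); m=f(g).astype(np.uint8)
    n,l,st,ce=cv2.connectedComponentsWithStats(m); k=l[h,h]; return (ce[k]+[c-h,r-h]).round(1),st[k][4]
for nm,ps,z in [("dial",[cen(t,407,181,12,lambda g:g>150),cen(s,344,258,12,lambda g:g>140)],.1),("plug",[cen(t,332,253,9,lambda g:g<130),cen(s,265,225,9,lambda g:g<120)],.036)]:
    p={"top":ps[0][0],"side":ps[1][0]}
    print(nm,ps,tri(p).round(4),at_z("top",p["top"],z).round(4),at_z("side",p["side"],z).round(4))
rows([(.40,.35,.30,70),(.42,.1,.30,75),(.42,0,.30,80),(.5,-.15,.25,80.3)])
E
```

```text
dial [(array([406.8, 180.7]), np.int32(143)), (array([343.7, 257.2]), np.int32(151))] [ 0.6309 -0.2113  0.1003] [ 0.6303 -0.2114  0.1   ] [ 0.6315 -0.2108  0.1   ]
plug [(array([331.8, 252.8]), np.int32(49)), (array([264.1, 224.2]), np.int32(26))] [ 0.4293 -0.0076  0.0349] [ 0.4287 -0.0076  0.036 ] [ 0.4299 -0.0087  0.036 ]
[[-20.31, -13.38, -6.87], [0.0, 0.0, -0.111]]
[[-33.2, -34.9, -6.87], [0.0, 0.0, -0.198]]
[[-37.64, -43.86, -6.87], [0.0, 0.0, -0.285]]
[[-51.46, -53.75, -1.87], [0.0, 0.0, -0.29]]
```

```bash
python3 -m handwheel '[[[-20.3,-13.4,-6.9],[0,0,-0.11]],[[-20.3,-13.4,-6.9],[0,0,-0.11]],[[-20.3,-13.4,-6.9],[0,0,-0.11]],[[-20.3,-13.4,-6.9],[0,0,-0.11]],[[-20.3,-13.4,-6.9],[0,0,-0.11]]]' -1 80
python3 -c "
from h import *
rows([(.42,.07,.30,78),(.43,-.05,.25,80.3),(.5,-.15,.25,80.3),(.631,-.211,.2,80.3)])"
```

```text
t: 1.62
tool_pos: [0.4022, 0.3475, 0.3026]
tool_rot: [0.555, 3.089, 0.004]
contact_force: [-0.9, 0.7, -0.7]
opening: 0.0853
grip_force: 0.0
[[-11.33, -25.4, 0.22], [0.003, 0.003, -0.146]]
[[-16.42, -36.31, 5.2], [0.003, 0.003, -0.186]]
[[-26.46, -43.26, 5.21], [0.003, 0.003, -0.186]]
[[-40.85, -44.43, 10.25], [0.003, 0.003, -0.186]]
```

```bash
python3 -m handwheel '[[[-11.3,-25.4,0.2],[0,0,-0.146]],[[-11.3,-25.4,0.2],[0,0,-0.146]],[[-11.3,-25.4,0.2],[0,0,-0.146]],[[-11.3,-25.4,0.2],[0,0,-0.146]],[[-16.4,-36.3,3],[0,0,-0.186]]]'
python3 -c "
from h import *
rows([(.43,-.06,.25,80.3),(.5,-.15,.22,80.3),(.631,-.211,.2,80.3)])"
```

```text
t: 2.25
tool_pos: [0.4224, 0.0382, 0.2876]
tool_rot: [0.253, 3.129, 0.001]
contact_force: [0.5, 0.6, 0.1]
opening: 0.0852
grip_force: 0.0
[[-2.32, -9.57, 3.76], [0.001, 0.003, 0.008]]
[[-10.66, -17.34, 6.78], [0.001, 0.003, 0.008]]
[[-24.57, -21.26, 8.82], [0.001, 0.003, 0.008]]
```

```bash
python3 -m handwheel '[[[-2.3,-6,3],[0,0,0]],[[-7,-11,4],[0,0,0]],[[-12,-15,6],[0,0,0]],[[-18,-18,7],[0,0,0]],[[-24,-21.2,8.8],[0,0,0]]]'
python3 -m handwheel '[[[0,0,0],[0,0,0]],[[0,0,0],[0,0,0]]]'
python3 -c "
from h import *
rows([(.631,-.211,.16,80.3),(.631,-.211,.051,80.3)])"
```

```text
t: 2.88
tool_pos: [0.6021, -0.1911, 0.2056]
tool_rot: [0.257, 3.131, 0.001]
contact_force: [-0.4, 0.2, 1.1]
opening: 0.0854
grip_force: 0.0
t: 3.12
tool_pos: [0.6003, -0.1894, 0.2054]
tool_rot: [-0.256, -3.13, -0.001]
contact_force: [-0.3, -0.2, -0.2]
opening: 0.0854
grip_force: 0.0
[[-3.39, -1.63, 4.54], [0.001, -0.002, 0.006]]
[[-3.41, -1.64, 15.44], [0.001, -0.002, 0.006]]
```

```bash
python3 -m handwheel '[[[-3.4,-1.63,0],[0,-0.002,0.006]],[[-3.4,-1.63,4.5],[0,-0.002,0.006]],[[-3.4,-1.63,9],[0,-0.002,0.006]],[[-3.4,-1.63,13],[0,-0.002,0.006]],[[-3.4,-1.63,15.4],[0,-0.002,0.006]]]'
python3 -m handwheel '[[[0,0,0],[0,0,0]]]'
python3 - <<'E'
from h import *
rows([(.631,-.211,.051,80.3)])
for c in("top","side"): cv2.imwrite(f"pics/{c}1.png",ctrl.get_image(c))
a=cv2.imread("pics/top1.png")[150:230,360:460];b=cv2.imread("pics/side1.png")[220:300,290:390]
cv2.imwrite("pics/g1.png",cv2.resize(np.hstack([a,b]),(800,320),interpolation=cv2.INTER_CUBIC))
E
```

```text
t: 3.75
tool_pos: [0.6302, -0.2101, 0.052]
tool_rot: [0.264, 3.129, 0.0]
contact_force: [0.5, 0.8, 0.3]
opening: 0.0852
grip_force: 0.0
t: 3.88
tool_pos: [0.6297, -0.2101, 0.0517]
tool_rot: [-0.264, -3.13, -0.001]
contact_force: [-0.2, -0.0, 0.2]
opening: 0.0854
grip_force: 0.0
[[-0.14, -0.07, 0.07], [0.001, -0.0, 0.001]]
```

View pics/g1.png

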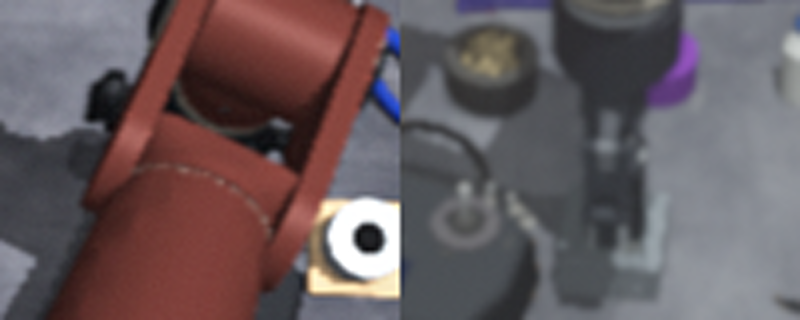

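The side crop shows the fingers astride the barrel over the stand, around crop (610,170). I'm closing the gripper.

```bash
python3 -m handwheel '[[[-0.1,-0.05,0],[0,0,0]],[[-0.1,-0.05,0],[0,0,0]],[[-0.1,-0.05,0],[0,0,0]],[[-0.1,-0.05,0],[0,0,0]],[[-0.1,-0.05,0],[0,0,0]]]' 1 80
python3 -m handwheel '[[[0,0,0],[0,0,0]],[[0,0,0],[0,0,0]],[[0,0,0],[0,0,0]]]'
```

```text
t: 4.6
tool_pos: [0.6328, -0.2128, 0.0534]
tool_rot: [0.266, 3.127, -0.001]
contact_force: [0.2, 1.3, 5.8]
opening: 0.0354
grip_force: 79.5
t: 4.97
tool_pos: [0.6328, -0.2128, 0.0534]
tool_rot: [0.266, 3.127, -0.001]
contact_force: [-0.3, 1.2, 5.1]
opening: 0.0354
grip_force: 79.5
```

```bash
python3 -m handwheel '[[[0,0,-1],[0,0,0]],[[0,0,-2.5],[0,0,0]],[[0,0,-5],[0,0,0]],[[0,0,-9],[0,0,0]],[[0,0,-12],[0,0,0]]]'
python3 -c "
from h import *
rows([(.56,-.14,.17,80.3),(.50,-.09,.17,80.3),(.4293,-.0076,.15,80.3)])"
```

```text
t: 5.6
tool_pos: [0.6321, -0.2128, 0.1745]
tool_rot: [0.266, 3.127, -0.001]
contact_force: [0.3, 0.3, -3.5]
opening: 0.0355
grip_force: 79.8
[[8.34, 5.95, 0.42], [-0.001, 0.003, -0.001]]
[[15.1, 9.87, 0.39], [-0.001, 0.003, -0.001]]
[[23.46, 16.79, 2.36], [-0.001, 0.003, -0.001]]
```

```bash
python3 -m handwheel '[[[5,3.5,0],[0,0,0]],[[10,7,0],[0,0,0]],[[15,10.5,0],[0,0,0]],[[20,14.3,0.5],[0,0,0]],[[23.5,16.8,2.4],[0,0,0]]]'
python3 -m handwheel '[[[0,0,0],[0,0,0]],[[0,0,0],[0,0,0]]]'
python3 - <<'E'
from h import *
for c in("top","side"): cv2.imwrite(f"pics/{c}2.png",ctrl.get_image(c))
for c in("top","side"):
  for q in ("gauge","gauge_grip","gauge_tip","mount_a_top"): print(c,q,[(round(r["score"],2),np.round(r["position"],1).tolist()) for r in ctrl.landmark_of(c,q)[:3]])
o=ctrl.get_obs();p=np.array(o["tool_pos"]); print(p, [(n,proj("side",p+[0,0,d]).round(1)) for n,d in (("grip",.021),("foot",-.041),("tip",-.049))], proj("side",np.array([.4293,-.0076,.036])))
b=cv2.imread("pics/side2.png")[150:270,205:325]
cv2.imwrite("pics/g2.png",cv2.resize(b,(600,600),interpolation=cv2.INTER_CUBIC))
E
```

```text
t: 6.22
tool_pos: [0.4278, -0.006, 0.1489]
tool_rot: [0.265, 3.125, -0.0]
contact_force: [-0.1, -0.0, -2.4]
opening: 0.0352
grip_force: 80.3
t: 6.48
tool_pos: [0.4292, -0.0075, 0.1486]
tool_rot: [0.266, 3.127, -0.001]
contact_force: [0.2, -0.2, -2.7]
opening: 0.0351
grip_force: 80.4
top gauge []
top gauge_grip []
top gauge_tip []
top mount_a_top [(0.8, [451.7, 209.6])]
side gauge [(0.57, [259.5, 201.8])]
side gauge_grip [(0.71, [257.2, 184.6])]
side gauge_tip []
side mount_a_top [(0.96, [318.3, 324.6]), (0.19, [343.9, 285.2])]
[ 0.42884663 -0.00747726  0.14778855] [('grip', array([259.6, 185.9])), ('foot', array([261.6, 204.2])), ('tip', array([261.8, 206.5]))] [263.90320034 223.95348865]
```

View pics/g2.png

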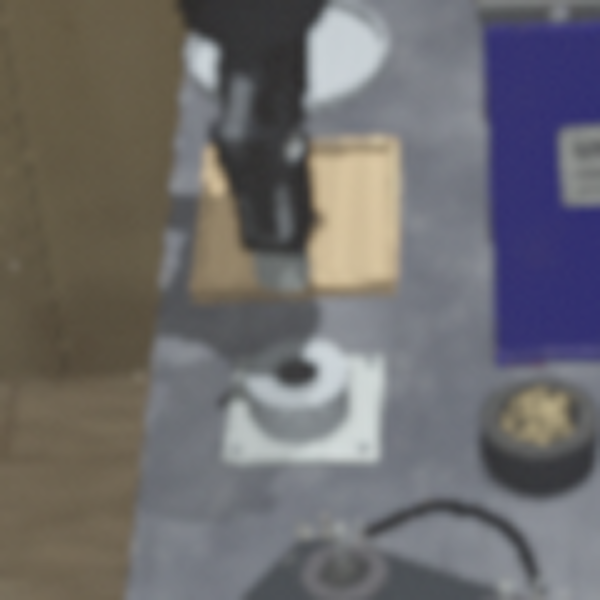

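The side crop shows the foot at about crop (279,285), still above the plug at (295,370). The foot sits roughly 2 mm low in x, so I'll shift by the displacement measured in the cameras and come lower.

```bash
python3 -m handwheel '[[[-0.25,-0.1,1],[0,0,0]],[[-0.25,-0.1,2.5],[0,0,0]],[[-0.25,-0.1,4],[0,0,0]],[[-0.25,-0.1,5],[0,0,0]],[[-0.25,-0.1,5],[0,0,0]]]'
python3 - <<'E'
from h import *
o=ctrl.get_obs();p=np.array(o["tool_pos"]); print(p)
b=sum(ctrl.get_image("side").astype(float) for _ in range(3))/3
cv2.imwrite("pics/side3.png",b)
b=cv2.imread("pics/side3.png")[180:250,230:300]
cv2.imwrite("pics/g3.png",cv2.resize(b,(700,600),interpolation=cv2.INTER_CUBIC))
M=np.array([.4293,-.0076])
for d in (-.016,.016): print(proj("side",np.array([M[0]+d,M[1],p[2]-.041])))
print(proj("side",np.array([M[0],M[1]-.016,p[2]-.041])))
E
```

```text
t: 7.6
tool_pos: [0.4301, -0.0085, 0.0963]
tool_rot: [-0.266, -3.129, -0.0]
contact_force: [-0.1, -1.1, -3.6]
opening: 0.0353
grip_force: 80.4
[ 0.43007403 -0.00850662  0.0962606 ]
[257.48105338 218.97046629]
[269.18570757 218.46791574]
[263.13924037 222.61363961][ WARN:0@2.694] global loadsave.cpp:1063 imwrite_ Unsupported depth image for selected encoder is fallbacked to CV_8U.
```

View pics/g3.png

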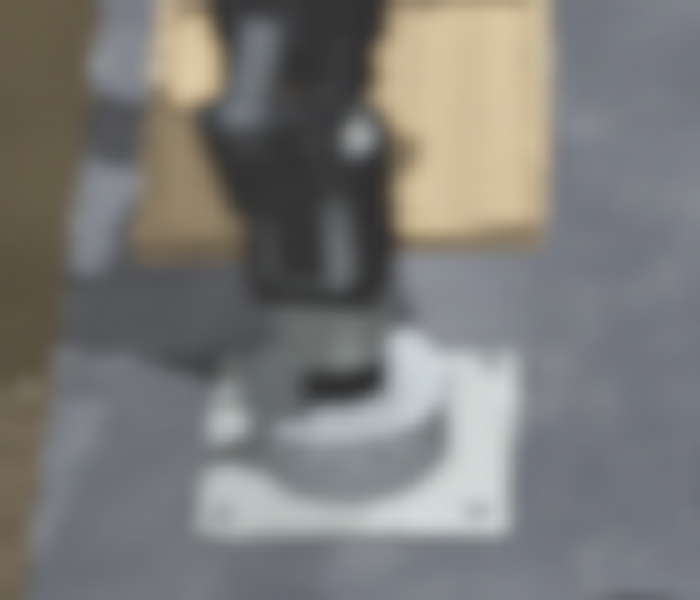

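The side crop shows the foot spanning columns 272–387, with its centre about 1.5 mm short in x of the mount's centre. I'll nudge it over and then lower slowly.

```bash
python3 -m handwheel '[[[-0.15,0.05,0],[0,0,0]],[[-0.15,0.05,0.4],[0,0,0]],[[-0.15,0.05,0.8],[0,0,0]],[[-0.15,0.05,0.9],[0,0,0]],[[-0.15,0.05,0.9],[0,0,0]]]' - 100
python3 -m handwheel '[[[0,0,0.1],[0,0,0]],[[0,0,0.2],[0,0,0]],[[0,0,0.3],[0,0,0]],[[0,0,0.4],[0,0,0]],[[0,0,0.4],[0,0,0]]]'
```

```text
t: 8.38
tool_pos: [0.4325, -0.0084, 0.0885]
tool_rot: [0.266, 3.129, -0.0]
contact_force: [0.3, -0.4, -2.5]
opening: 0.0348
grip_force: 100.2
t: 9.0
tool_pos: [0.4327, -0.0085, 0.0848]
tool_rot: [0.266, 3.128, -0.0]
contact_force: [-0.9, 0.5, -2.0]
opening: 0.0351
grip_force: 100.3
```

```bash
python3 -m handwheel '[[[0.05,0,0.1],[0,0,0]],[[0.05,0,0.2],[0,0,0]],[[0.05,0,0.3],[0,0,0]],[[0.05,0,0.4],[0,0,0]],[[0.05,0,0.4],[0,0,0]]]'
python3 -m handwheel '[[[0,0,0.1],[0,0,0]],[[0,0,0.2],[0,0,0]],[[0,0,0.25],[0,0,0]],[[0,0,0.25],[0,0,0]]]'
```

```text
t: 9.62
tool_pos: [0.4326, -0.0084, 0.0811]
tool_rot: [0.266, 3.127, -0.0]
contact_force: [0.3, -0.2, 0.3]
opening: 0.0347
grip_force: 100.5
t: 10.12
tool_pos: [0.4326, -0.0084, 0.0786]
tool_rot: [0.266, 3.127, -0.0]
contact_force: [0.5, 0.3, 3.1]
opening: 0.0347
grip_force: 100.7
```

```bash
python3 -m handwheel '[[[0,0,0.1],[0,0,0]],[[0,0,0.15],[0,0,0]],[[0,0,0.15],[0,0,0]]]'
python3 -m handwheel '[[[0,0,0.05],[0,0,0]],[[0,0,0.05],[0,0,0]]]'
```

```text
t: 10.5
tool_pos: [0.4326, -0.0085, 0.0774]
tool_rot: [0.266, 3.127, -0.0]
contact_force: [1.0, 0.0, 5.7]
opening: 0.0349
grip_force: 101.3
t: 10.75
tool_pos: [0.4327, -0.0085, 0.0773]
tool_rot: [0.266, 3.128, -0.0]
contact_force: [-1.6, 0.6, 8.9]
opening: 0.0354
grip_force: 101.7
```

```bash
python3 -m handwheel '[[[0,0,0.05],[0,0,0]],[[0,0,0.05],[0,0,0]]]'
```

```text
t: 11.0
tool_pos: [0.4328, -0.0085, 0.0773]
tool_rot: [0.266, 3.128, -0.0]
contact_force: [-1.4, 0.7, 10.7]
opening: 0.0349
grip_force: 102.1
```

```bash
python3 -m handwheel '[[[0,0,0.04],[0,0,0]],[[0,0,0.04],[0,0,0]],[[0,0,0.04],[0,0,0]],[[0,0,0.04],[0,0,0]],[[0,0,0.04],[0,0,0]]]'
python3 -m handwheel '[[[0,0,0],[0,0,0]],[[0,0,0],[0,0,0]],[[0,0,0],[0,0,0]],[[0,0,0],[0,0,0]],[[0,0,0],[0,0,0]]]'
python3 -m handwheel '[[[0,0,-0.3],[0,0,0]],[[0,0,-1],[0,0,0]],[[0,0,-3],[0,0,0]],[[0,0,-6],[0,0,0]],[[0,0,-9],[0,0,0]]]'
python3 -c "
from h import *
rows([(.6328,-.2128,.17,80.3),(.6328,-.2128,.12,80.3)])"
```

```text
t: 11.62
tool_pos: [0.4328, -0.0085, 0.0773]
tool_rot: [0.266, 3.128, -0.0]
contact_force: [-4.0, 1.1, 13.3]
opening: 0.035
grip_force: 102.3
t: 12.25
tool_pos: [0.4328, -0.0084, 0.0773]
tool_rot: [0.266, 3.128, -0.0]
contact_force: [-4.0, 0.8, 13.5]
opening: 0.0348
grip_force: 102.3
t: 12.88
tool_pos: [0.43, -0.008, 0.1639]
tool_rot: [-0.266, -3.127, -0.0]
contact_force: [0.5, -0.3, -2.4]
opening: 0.035
grip_force: 100.5
[[-23.45, -16.75, -0.69], [-0.0, -0.004, -0.001]]
[[-23.47, -16.75, 4.31], [-0.0, -0.004, -0.001]]
```

```bash
python3 -m handwheel '[[[-5,-3.5,-0.7],[0,0,0]],[[-10,-7,-0.7],[0,0,0]],[[-15,-10.5,-0.7],[0,0,0]],[[-20,-14.3,-0.7],[0,0,0]],[[-23.4,-16.75,-0.7],[0,0,0]]]'
python3 -m handwheel '[[[0,0,0],[0,0,0]],[[0,0,2],[0,0,0]],[[0,0,4.5],[0,0,0]],[[0,0,4.5],[0,0,0]]]'
python3 -c "
from h import *
rows([(.6328,-.2128,.08,80.3),(.6328,-.2128,.0534,80.3)])"
```

```text
t: 13.5
tool_pos: [0.634, -0.2145, 0.1699]
tool_rot: [-0.268, -3.127, -0.002]
contact_force: [-0.3, -0.1, -2.7]
opening: 0.035
grip_force: 100.6
t: 14.0
tool_pos: [0.6308, -0.2105, 0.1227]
tool_rot: [-0.264, -3.124, -0.005]
contact_force: [-0.3, 0.5, -2.7]
opening: 0.035
grip_force: 100.7
[[-0.27, -0.2, 4.27], [0.002, -0.007, 0.0]]
[[-0.29, -0.21, 6.93], [0.002, -0.007, 0.0]]
```

```bash
python3 -m handwheel '[[[-0.25,-0.2,0],[0,-0.006,0]],[[-0.25,-0.2,1.5],[0,-0.006,0]],[[-0.25,-0.2,3],[0,-0.006,0]],[[-0.25,-0.2,3.8],[0,-0.006,0]],[[-0.25,-0.2,3.8],[0,-0.006,0]]]'
python3 -c "
from h import *
rows([(.6328,-.2128,.0534,80.3)])"
```

```text
t: 14.62
tool_pos: [0.6358, -0.2151, 0.0881]
tool_rot: [0.266, 3.125, 0.0]
contact_force: [0.4, 0.3, -3.0]
opening: 0.035
grip_force: 100.7
[[0.35, 0.17, 3.47], [0.001, 0.005, -0.001]]
```

```bash
python3 -m handwheel '[[[0.2,0.12,0],[0,0,0]],[[0.2,0.12,0],[0,0,0]],[[0.2,0.12,0.3],[0,0,0]],[[0.2,0.12,0.6],[0,0,0]],[[0.2,0.12,0.6],[0,0,0]]]'
python3 -c "
from h import *
rows([(.6328,-.2128,.0534,80.3)])"
```

```text
t: 15.25
tool_pos: [0.6346, -0.2138, 0.0832]
tool_rot: [0.266, 3.123, -0.001]
contact_force: [0.2, 0.3, -2.0]
opening: 0.0352
grip_force: 100.7
[[0.22, 0.06, 2.98], [0.0, 0.007, -0.001]]
```

```bash
python3 -m handwheel '[[[0.2,0.08,0],[0,0.006,0]],[[0.2,0.08,0.4],[0,0.006,0]],[[0.2,0.08,0.8],[0,0.006,0]],[[0.2,0.08,1.1],[0,0.006,0]],[[0.2,0.08,1.3],[0,0.006,0]]]'
python3 -c "
from h import *
rows([(.6328,-.2128,.0534,80.3)])"
```

```text
t: 15.88
tool_pos: [0.633, -0.2127, 0.0704]
tool_rot: [0.266, 3.129, -0.0]
contact_force: [-0.2, -0.1, -3.6]
opening: 0.0349
grip_force: 100.7
[[0.02, -0.01, 1.7], [0.0, 0.002, -0.0]]
```

Inside the pocket with no contact so far. I'll lower further.

```bash
python3 -m handwheel '[[[0,0,0.4],[0,0,0]],[[0,0,0.8],[0,0,0]],[[0,0,1.2],[0,0,0]],[[0,0,1.5],[0,0,0]],[[0,0,1.65],[0,0,0]]]'
python3 -m handwheel '[[[0,0,0.03],[0,0,0]],[[0,0,0.03],[0,0,0]]]'
```

```text
t: 16.5
tool_pos: [0.6331, -0.2127, 0.054]
tool_rot: [0.266, 3.129, -0.0]
contact_force: [-0.2, 0.1, -2.5]
opening: 0.0347
grip_force: 100.7
t: 16.75
tool_pos: [0.6333, -0.2129, 0.0542]
tool_rot: [0.266, 3.128, -0.0]
contact_force: [-0.7, 1.0, -2.9]
opening: 0.035
grip_force: 100.7
```

```bash
python3 -m handwheel '[[[0,0,0.08],[0,0,0]],[[0,0,0.08],[0,0,0]]]'
python3 -m handwheel '[[[0,0,0],[0,0,0]],[[0,0,0],[0,0,0]],[[0,0,0],[0,0,0]],[[0,0,0],[0,0,0]],[[0,0,0],[0,0,0]]]' -1
```

```text
t: 17.0
tool_pos: [0.6334, -0.2129, 0.0535]
tool_rot: [0.266, 3.128, -0.001]
contact_force: [-0.7, 0.4, -1.6]
opening: 0.0349
grip_force: 101.0
t: 17.62
tool_pos: [0.6332, -0.2128, 0.0532]
tool_rot: [0.266, 3.128, -0.0]
contact_force: [0.6, -0.7, -0.0]
opening: 0.0856
grip_force: 0.0
```

Up, and back to beside the mount.

```bash
python3 -m handwheel '[[[0,0,-2],[0,0,0]],[[0,0,-6],[0,0,0]],[[0,0,-12],[0,0,0]],[[6,4,-14],[0,0,0]],[[12,8,-14],[0,0,0]]]'
python3 -m handwheel '[[[5,3.5,0],[0,0,0]],[[11,8,0],[0,0,0]],[[11,8,0],[0,0,0]],[[11,8,0],[0,0,0]]]'
python3 - <<'E'
from h import *
ims=[ctrl.get_image("side") for _ in range(4)]; s=np.mean(ims,0).astype(np.uint8); t=ctrl.get_image("top")
cv2.imwrite("pics/t4.png",t)
a=t[160:215,375:430]; b=s[235:290,315:370]
cv2.imwrite("pics/g4.png",cv2.resize(np.hstack([a,b]),(800,400),interpolation=cv2.INTER_CUBIC))
g=cv2.cvtColor(t[170:192,397:417],cv2.COLOR_BGR2GRAY); np.set_printoptions(linewidth=200); print(g[2:20])
rows([(.4326,-.0085,.12,86),(.4326,-.0085,.02,86)])
E
```

```text
t: 18.25
tool_pos: [0.5448, -0.1285, 0.197]
tool_rot: [0.267, 3.121, -0.003]
contact_force: [0.0, -1.0, 0.1]
opening: 0.0855
grip_force: 0.0
t: 18.75
tool_pos: [0.4494, -0.0308, 0.1935]
tool_rot: [0.264, 3.125, -0.001]
contact_force: [0.0, 0.0, -1.0]
opening: 0.0852
grip_force: 0.0
[[138 138 140 140 143 146 146 149 146 147 148 146 146 144 145 147 150 153 155 153]
 [138 137 139 143 144 141 138 139 140 141 143 143 142 144 144 146 150 151 153 152]
 [147 144 142 140 131 102  94 111 136 159 174 176 167 152 143 144 146 148 147 146]
 [179 169 159 144 108  62  91 165 216 238 245 246 241 208 162 131 131 137 145 144]
 [199 194 182 141  71  92 196 255 255 255 255 255 255 255 221 137  90 113 137 143]
 [197 197 171  98  64 172 255 255 255 255 255 255 255 255 252 216 119  94 126 136]
 [142 158 124  52  99 222 255 255 255 254 254 254 254 255 255 255 193 109 119 131]
 [ 63  72  47  50 172 254 255 255 254 254 253 254 254 254 255 255 240 138 120 126]
 [ 82  53  13  76 215 255 255 254 254 252 246 250 254 254 254 255 249 174 127 128]
 [157 109  32  76 221 255 255 254 254 250 238 248 254 254 254 255 253 190 133 126]
 [124  94  28  50 176 255 255 255 254 250 238 249 253 254 255 255 252 186 133 127]
 [ 66  42  12  30 126 234 255 255 255 248 236 249 247 249 255 255 229 155 128 129]
 [ 45  20  11  23  76 171 254 255 255 247 235 252 251 249 255 254 180 129 128 130]
 [ 49  21  10  20  42 102 203 255 255 249 234 255 255 255 243 195 118 116 127 129]
 [ 52  17  11  10  18  37  92 158 215 244 240 254 254 217 166 108  92 120 128 125]
 [ 47  16  10   9   7   8  18  48  93 129 138 146 135  98  78  76 104 124 125 124]
 [ 42  16   5   8   7   8   6   5  14  19  21  21  19  24  55  96 120 128 125 124]
 [ 40  19  11   8   8   9   9   6   5   3   5   0  16  60 117 138 130 125 124 123]]
[[2.1, 2.01, 7.22], [-0.0, 0.002, -0.101]]
[[2.12, 2.01, 17.22], [-0.0, 0.002, -0.101]]
```

View pics/g4.png

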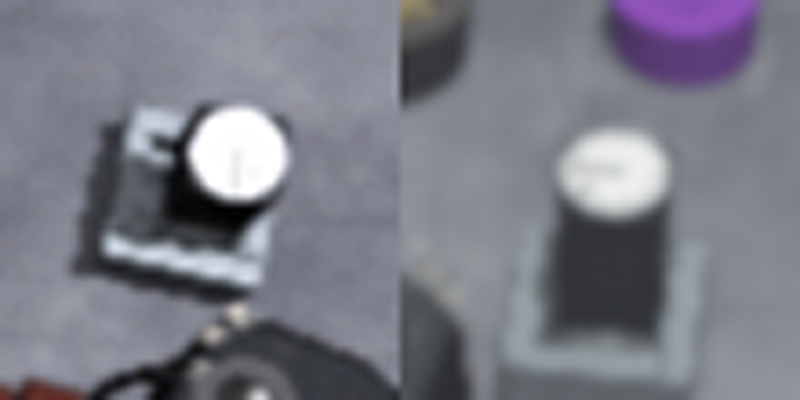

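In the top view the hand at crop (238,170) points down, where it pointed up before. That is about 3.2 rad clockwise, past the long mark, so the rubber is sound. It agrees with the force slope of about 1 N/mm, and the gauge stands upright. The mount goes in the wooden tray.

```bash
python3 -m handwheel '[[[2.2,1.95,2],[0,0,0]],[[2.2,1.95,7],[0,0,0]],[[2.2,1.95,12],[0,0,0]],[[2.2,1.95,13],[0,0,0]],[[2.2,1.95,13],[0,0,0]]]' -1 60
python3 - <<'E'
from h import *
for p in [(272.5,255)]: print(at_z("top",p,.014).round(4))
s=cv2.imread("pics/side0.png"); 
rows([(.4315,-.009,.03,80.3),(.4315,-.009,.005,80.3)])
t=cv2.imread("pics/top0.png"); hsv=cv2.cvtColor(t,cv2.COLOR_BGR2HSV)
m=((hsv[...,1]>60)&(hsv[...,0]<30)&(hsv[...,2]>100)).astype(np.uint8); n,l,st,ce=cv2.connectedComponentsWithStats(m); k=l[255,272]; print(st[k],ce[k],at_z("top",ce[k],.01))
E
```

```text
t: 19.62
tool_pos: [0.4312, -0.0085, 0.0622]
tool_rot: [0.267, 3.129, -0.0]
contact_force: [0.5, -0.6, 0.8]
opening: 0.0853
grip_force: 0.0
[0.4195 0.1635 0.014 ]
[[-0.03, -0.05, 3.22], [-0.0, 0.001, -0.001]]
[[-0.03, -0.05, 5.72], [-0.0, 0.001, -0.001]]
[ 247  233   50   44 1905] [271.57427822 253.86614173] [0.42295081 0.16667912 0.01      ]
```

```bash
python3 -m handwheel '[[[0,-0.05,1.5],[0,0,0]],[[0,-0.05,3],[0,0,0]],[[0,-0.05,4.5],[0,0,0]],[[0,-0.05,5.3],[0,0,0]],[[0,-0.05,5.6],[0,0,0]]]'
python3 -m handwheel '[[[0,0,0],[0,0,0]],[[0,0,0],[0,0,0]],[[0,0,0],[0,0,0]],[[0,0,0],[0,0,0]]]' 1 60
```

```text
t: 20.25
tool_pos: [0.4303, -0.0085, 0.0051]
tool_rot: [0.266, 3.13, -0.0]
contact_force: [0.5, -0.8, -0.0]
opening: 0.0853
grip_force: 0.0
t: 20.75
tool_pos: [0.4319, -0.0088, 0.007]
tool_rot: [0.266, 3.126, -0.0]
contact_force: [-0.3, 0.8, 5.2]
opening: 0.0563
grip_force: 64.5
```

Gripped at 56 mm. I'll lift and carry it to the tray.

```bash
python3 -m handwheel '[[[0,0,-1],[0,0,0]],[[0,0,-3],[0,0,0]],[[0,0,-6],[0,0,0]],[[0,0,-8],[0,0,0]],[[0,0,-8],[0,0,0]]]'
python3 -c "
from h import *
rows([(.425,.165,.085,80.3)])"
```

```text
t: 21.38
tool_pos: [0.4315, -0.0088, 0.0873]
tool_rot: [0.266, 3.125, -0.001]
contact_force: [-0.4, 0.2, -2.4]
opening: 0.0559
grip_force: 64.4
[[3.58, 17.02, 0.2], [-0.0, 0.005, -0.0]]
```

```bash
python3 -m handwheel '[[[1,5,0],[0,0,0]],[[2,10,0],[0,0,0]],[[3,15,0],[0,0,0]],[[3.6,17,0.2],[0,0,0]],[[3.6,17,0.2],[0,0,0]]]'
python3 -m handwheel '[[[0,0,1.5],[0,0,0]],[[0,0,3],[0,0,0]],[[0,0,3],[0,0,0]]]'
python3 - <<'E'
from h import *
s=ctrl.get_image("side"); o=ctrl.get_obs(); print(o["tool_pos"]); rows([(.425,.165,.007,80.3)])
cv2.imwrite("pics/g5.png",cv2.resize(s[130:250,205:325],(600,600),interpolation=cv2.INTER_CUBIC))
E
```

```text
t: 22.0
tool_pos: [0.4222, 0.1658, 0.0819]
tool_rot: [-0.262, -3.129, 0.002]
contact_force: [0.4, -1.1, -2.1]
opening: 0.0559
grip_force: 64.8
t: 22.38
tool_pos: [0.4221, 0.1639, 0.0512]
tool_rot: [-0.268, -3.127, 0.003]
contact_force: [-0.1, 0.3, -3.3]
opening: 0.0562
grip_force: 64.8
[0.42303166 0.16420934 0.05235015]
[[-0.18, 0.12, 4.53], [-0.001, -0.001, -0.002]]
```

View pics/g5.png

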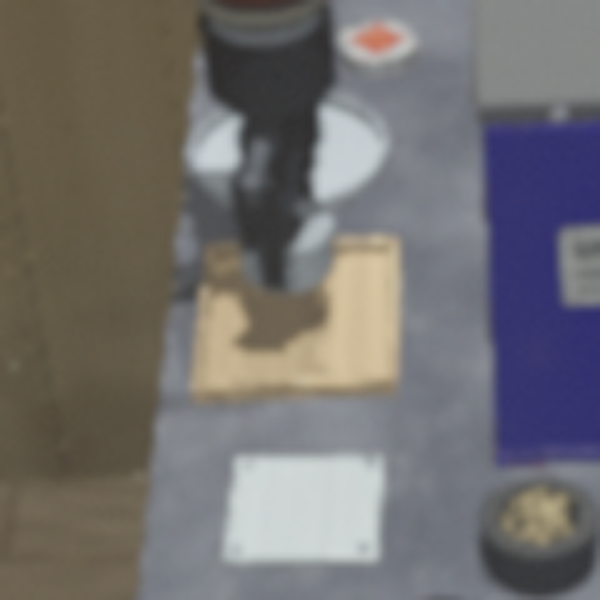

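The side crop shows the mount held over the tray at about crop (285,265), near its middle. I'll lower it.

```bash
python3 -m handwheel '[[[-0.2,0,1.5],[0,0,0]],[[-0.2,0,3],[0,0,0]],[[-0.2,0,4],[0,0,0]],[[-0.2,0,4.4],[0,0,0]],[[-0.2,0,4.4],[0,0,0]]]'
python3 -m handwheel '[[[0,0,0.1],[0,0,0]],[[0,0,0.15],[0,0,0]],[[0,0,0.15],[0,0,0]]]'
```

```text
t: 23.05
tool_pos: [0.4258, 0.1647, 0.0095]
tool_rot: [0.266, 3.129, -0.001]
contact_force: [1.1, -0.3, -3.3]
opening: 0.056
grip_force: 64.8
t: 23.42
tool_pos: [0.4262, 0.1648, 0.0086]
tool_rot: [0.266, 3.128, -0.0]
contact_force: [-0.3, -0.2, -2.3]
opening: 0.0559
grip_force: 64.9
```

```bash
python3 -m handwheel '[[[0,0,0.15],[0,0,0]],[[0,0,0.3],[0,0,0]],[[0,0,0.3],[0,0,0]]]'
```

```text
t: 23.8
tool_pos: [0.4262, 0.1647, 0.006]
tool_rot: [0.266, 3.129, -0.0]
contact_force: [-3.9, -1.1, 4.7]
opening: 0.0563
grip_force: 65.4
```

Down on the tray floor. I'll release and retreat.

```bash
python3 -m handwheel '[[[0,0,-0.1],[0,0,0]],[[0,0,-0.1],[0,0,0]],[[0,0,-0.1],[0,0,0]],[[0,0,-0.1],[0,0,0]],[[0,0,-0.1],[0,0,0]]]' -0.75
python3 -m handwheel '[[[0,0,-2],[0,0,0]],[[0,0,-6],[0,0,0]],[[0,0,-12],[0,0,0]],[[0,0,-18],[0,0,0]],[[0,0,-22],[0,0,0]]]'
python3 -m handwheel '[[[0,6,0],[0,0,0]],[[0,12,0],[0,0,0]],[[0,18,0],[0,0,0]],[[0,22,0],[0,0,0]],[[0,22,0],[0,0,0]]]'
python3 - <<'E'
from h import *
t=ctrl.get_image("top"); s=ctrl.get_image("side")
cv2.imwrite("pics/g6.png",np.hstack([cv2.resize(t[150:290,200:480],(400,200)),cv2.resize(s[130:350,205:395],(370,428))[:200] if 0 else cv2.resize(s[130:330,205:385],(180,200))]).repeat(1,0))
a=cv2.resize(t[150:290,200:480],(800,400),interpolation=cv2.INTER_CUBIC); cv2.imwrite("pics/g6.png",np.vstack([a,np.hstack([cv2.resize(s[150:250,200:400],(400,200)),cv2.resize(s[230:330,200:400],(400,200))])]))
E
```

```text
t: 24.42
tool_pos: [0.426, 0.1647, 0.0063]
tool_rot: [0.266, 3.128, -0.0]
contact_force: [-0.4, 0.2, -0.2]
opening: 0.0746
grip_force: 0.0
t: 25.05
tool_pos: [0.4264, 0.1649, 0.2299]
tool_rot: [0.266, 3.124, 0.002]
contact_force: [-0.7, 0.0, -0.5]
opening: 0.0746
grip_force: 0.0
t: 25.68
tool_pos: [0.4625, 0.3837, 0.2256]
tool_rot: [0.262, 3.13, -0.001]
contact_force: [0.1, -0.7, -0.0]
opening: 0.0749
grip_force: 0.0
```

View pics/g6.png

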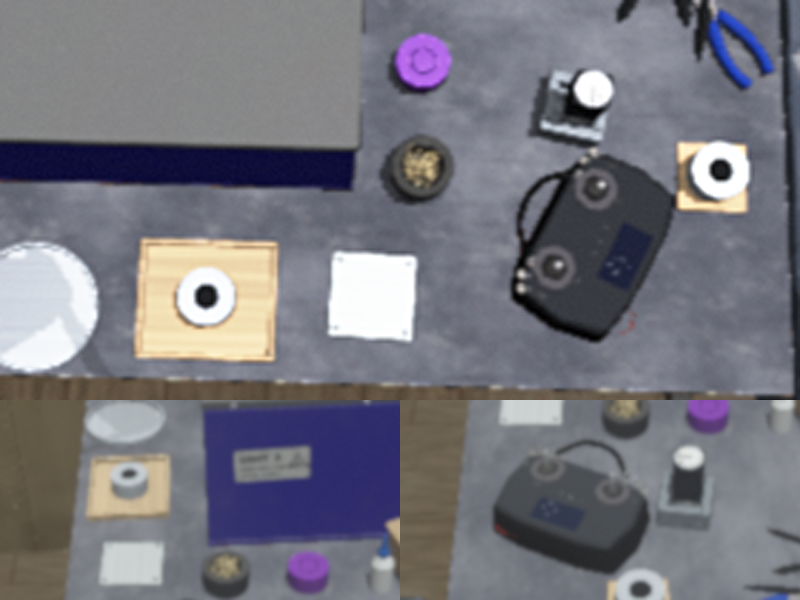

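The mount lies flat in the tray at (206,296) and the gauge stands upright in its stand at (592,90). The other mount is still on its board at (720,170), and the other objects in view look undisturbed. I'm handing the job in.

```bash
python3 -c "
from station import ctrl
print(ctrl.finish_job())"
```

```text
the job is handed in; nothing more can be done
None
```

I pressed the mount with about 16 N for over a second; the hand stopped at about 3.2 rad, past the long mark, so I laid it flat in the wooden tray as sound, stood the gauge back upright in its stand, and handed the job in at about 26 s.

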